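# Unload a tested cell from the clamshell test jig

### The job

The cell in the clamshell test jig has passed its test: press the jig's orange release button and let the lid spring fully open by itself, without pushing or prying it. Then lift the cell out, keeping it upright, and stand it gently, terminals up, in the free bay of the green tray, flat on the bay's floor; let go of it, leave the lid open and leave all other things where they are.

Things in the scene. Friction and masses are not known exactly. Their poses are not given: they have to be found in the camera images.
- jig: Clamshell test jig for one cell, fixed to the bench: aluminium base plate 325 x 140 mm, 20 mm high. Origin on the bench under the centre of the cell nest; x points along the jig from the release button (x = -153 mm) to the lid's hinge (x = +92 mm), y across, z up. The shut lid covers x -94 to +92 mm, y -55 to +55 mm, 100 to 112 mm above the bench (brass probe heads to 122 mm).
- nest (a point): Centre of the floor of the jig's black cell nest, 24 mm above the bench; axes as the jig's. Four 8 mm thick walls, 20 mm high, leave 126 mm along x and 34 mm along y inside, so the cell's upper 46 mm stand free. Beside it two 16 mm wide lid rests, 100 mm high, stand at x = -62 mm, y = +-50 mm.
- hinge (a point): Middle of the lid's hinge axis (along y), 100 mm above the bench, 92 mm behind the nest's centre. The open lid stands up behind it, leaning back 20 degrees, its top about 280 mm above the bench; in front of x = +75 mm (jig's frame) the space over the nest is then free.
- latch_tower (a point): Top of the dark steel latch tower between nest and button, 123 mm above the bench, 24 mm along the jig's x, 50 mm wide; nothing to operate here.
- release_top (a point): Centre of the top face of the jig's release button: an orange round push button 34 mm across on a grey pod in front of the jig, its top 84 mm above the bench, standing 10 mm out of its black 50 mm collar. It is pressed straight down: 6 mm of travel, 1.5 N to start and 5 N fully down, springs back. The latch lets go of the lid at about 4.4 mm.
- release (a joint): Travel of the release button in m: 0 up, 0.006 fully down.
- lid (a joint): Angle of the jig's sprung lid (aluminium frame with a clear window, 186 x 110 mm) in rad: 0 shut and latched, 1.92 fully open against its stop. Once unlatched it swings up and back by itself in about a second and stays open.
- cell_mid (a point): The tested battery cell, standing in the jig's nest under the lid: a rigid upright block 120 mm long (its x), 28 mm thick (its y), 66 mm high (its z), blue sleeve, aluminium and copper terminals 4 mm high on top at 40 mm either side of the centre, about 0.5 kg. The point is the cell's centre, half-way up (33 mm above its underside).
- cell: The same tested cell; this origin is the centre of its underside.
- green_tray: Green tray for passed cells, fixed to the bench, 148 mm (its x) x 114 mm (its y), 26 mm high, floor 6 mm above the bench, walls 5 mm. Origin on the bench under its centre. Two bays side by side, each 138 mm long (x) and 40 mm wide (y), centred at y = +32 mm (free) and y = -32 mm (taken by another cell), with a 24 mm wide rib between them as high as the walls.
- green_tray_free (a point): Centre of the floor of the green tray's free bay (138 x 40 mm, walls 20 mm high above this floor); x along the bay, z up.
- red_tray: Red tray for rejected cells, same shape as the green one, fixed; not to be used. Its bay at y = -32 mm holds a cell.
- cell_green_mid (a point): Centre of the cell (same kind) that already stands in the green tray's other bay, 64 mm beside the free bay's centre; bystander.
- cell_red_mid (a point): Centre of the cell that stands in the red tray; bystander.
- tape: Roll of green tape, 80 mm across, 24 mm high, lying flat behind the trays; origin under its centre; bystander.
- screwdriver: Red screwdriver, 210 mm, lying between the robot and the trays; bystander.
- multimeter: Yellow multimeter, 180 x 88 x 40 mm, lying on the robot's left; origin under its centre; bystander.
- wrench: Steel spanner, 180 mm, lying at the far left; bystander.
- busbar: Flat copper bar, 150 x 30 x 6 mm, lying at the right; bystander.
Things that resemble listed ones, but are neither listed nor needed, are in the scene too. Of the things shaped like the green_tray, the green one is meant.

How it is judged:
By the outcome, as a careful person would: the job done as asked, in the order asked, and still so for the second after the job is handed in, with the robot touching nothing.
It also fails if it takes over 51 s, if anything falls off the work surface, if the arm or the gripper's body presses on something with over 40 N, if the wrist force passes 120 N, or if a joint passes its speed limit or range.

### The arm

A 7-joint arm with a two-finger parallel gripper is mounted at the origin on the work surface. World frame = base frame: x ahead of the robot, y to its left, z up, the work surface at z = 0. Lengths are in m, angles in rad, forces in N, time in s.
With the tool pointing down it reaches from about 0.4 to 0.75 m from the base axis. Payload 19.5 kg.
Tool frame: the origin (TCP) lies at the centre of the arm's flange, where the gripper is bolted on; the fingertips stand 173 mm ahead of it and the grasp point (between the pads) lies 155 mm ahead of it; z points along the fingers, y is the line along which they close (so a half turn about z gives the same grasp; the last joint's range is limited). The gripper opens to 85 mm and grips with 20 to 120 N. Pads are 22 mm wide; open, the fingers measure 114 mm over their backs; the gripper's body (76 mm by 85 mm) begins 54 mm behind the grasp point. The pads swing forward as they close: fully open they stand 13 mm farther back than shut.
Start: joints at [-1.388, 0.707, -0.028, 1.485, 0.022, 0.951, -0.075], TCP at [0.128, 0.561, 0.405] pointing down, gripper open.
Joint ranges: [-2.71, 2.71], [-0.32, 2.16], [-1.57, 1.52], [0, 2.45], [-1.46, 4.6], [0, 2.02], [-2.83, 2.83]. Speed limits (rad/s): [1.89, 1.89, 2.57, 2.57, 3.01, 3.01, 3.01].

### API

Orientations are given as a unit quaternion [w, x, y, z].
In Python, from bench import sensors, optics, sign_off, nets gives the robot as it stands.
- The arm moves only by the tool arm_command, never from a script. Its arguments are lists of equal length, an entry for each row: "dp": the shift along the world's x, y, z as a fraction of full scale, a list of three; "angular": the turn, a rotation vector about the world's x, y, z as a fraction of full scale, a list of three; "hand": the opening, from -1 (shut) to 1 (fully open). A call has 1 to 8 rows; each row shifts and turns the commanded pose from where the row before left it; what a row does not reach is not made up. Full scale, the value 1, is 100 mm for a shift and 120 degrees for a turn. A row lasts 1/8 s, in which the tool goes at most 62.5 mm and 10.7 degrees, less where a joint would pass 70% of its speed; a pose out of reach is approached as far as the arm can. A call with a number of a shift or a turn outside -1 to 1 is refused whole. A call with a gripper value outside its range is refused whole. The fingers move at their own pace and stop on an object; "force" is the grip in N (left out, the last holds). Time passes only in rows, so rows that do not move let the fingers close. It gives the time, the measured TCP pose, the force, the opening and the grip force at its end, in the units of the state.
- sensors.state(): the state, without advancing time (a new reading comes with each control period).
- optics.camera(name): name is "scene" or "top" or "wrist"; returns (picture, depth): 384x512x3 uint8, blue, green, red; 384x512 float32, m along the optical axis (not along the pixel's ray), 0 where there is no reading.
- optics.calibration(name): a dict with "vfov" (degrees; the focal length in pixels is half the picture's height over the tangent of half this angle, whatever the lens; pixels are square), "cx", "cy" (the principal point, pixels), "world_to_cam" (4x4, takes a point from world to camera coordinates). Camera axes: x right, y down, z forward; pixel columns grow to the right and rows downward; lengths in m; the calibration is good to about 2 mm. A picture is of the moment at which its call begins: read the wrist's pose just before it. calibration takes no time and is no camera call; for the wrist camera it gives the pose at the moment of the call.
- sign_off(): hands the job in; it is judged then, once.
Trained networks look in the newest picture that a camera, given by its name, has taken for a name from the list of things; names that differ only in an ending like _2 or _b are one class to them, and where a whole thing is asked for, a point or a joint stands for the part that bears it (a point fixed in the world has none). Each returns a list of dicts, best first, with "confidence" (0 to 1); they miss things now and then, are a little off and sometimes report something else, mostly with a low value. They report only what shows in the picture. A call takes as long as a camera call. They do not tell look-alikes from the thing itself.
- nets.outline_of(camera, query): "region" (384x512 bool, what is visible of it) and "xy" ([column, row] in pixels, amid what is visible of it).
- nets.pinpoint(camera, query): "xy" ([column, row] in pixels: a listed point, or the origin of a listed thing).
The state is a dict: "time": time; "q": joint angles; "qvel": joint speeds; "joint_torque": joint torques, N m; "position": TCP position; "ee_rot": TCP orientation; "force": force on the tool from outside, world axes, zero at the start; "moment": the same for the moment, N m; "finger_gap": finger opening in m; "grip_force": force on a finger pad.
Only numpy, scipy, OpenCV 4.12 (cv2) and the standard library are available. Lean on these libraries where they do the work, as an engineer would, in place of code of your own. Each camera call takes 0.05 s, during which the arm holds its last target. There are 200 camera calls.

## Working session

There is one attempt and no reset: what is moved stays moved. The work goes in short steps, Python scripts to look and compute and a tool call to move; the robot and the scene stay as the last step left them, time stands still between calls to the robot, and variables do not carry over. Pictures are saved under pics/ and viewed, at most 10 in all, crops included, and the job is handed in when it is done.

Besides the shell and the picture viewer there is one more tool, called in YAML: its name, and indented under it one key for each argument. arm_command: Moves the arm, as the interface text tells. Its arguments: {"type":"object","properties":{"dp":{"type":"array","items":{"type":"array","items":{"type":"number"}}},"angular":{"type":"array","items":{"type":"array","items":{"type":"number"}}},"hand":{"type":"array","items":{"type":"number"}},"force":{"type":"number"}},"required":["dp","angular","hand"]}

```bash
mkdir -p pics; cat > h.py <<'E'
import numpy as np, cv2
from bench import sensors, optics, sign_off, nets
def cal(n):
    c=optics.calibration(n); f=192/np.tan(np.radians(c["vfov"])/2); return f,c["cx"],c["cy"],np.array(c["world_to_cam"])
def ray(n,xy):
    f,cx,cy,M=cal(n); d=np.array([(xy[0]-cx)/f,(xy[1]-cy)/f,1]); R=M[:3,:3]; return -R.T@M[:3,3], R.T@d
def atz(n,xy,z):
    o,d=ray(n,xy); return o+d*(z-o[2])/d[2]
def atd(n,xy,D):
    o,d=ray(n,xy); return o+d*D[int(round(xy[1])),int(round(xy[0]))]
def proj(n,P):
    f,cx,cy,M=cal(n); p=M[:3,:3]@np.array(P)+M[:3,3]; return np.array([cx+f*p[0]/p[2],cy+f*p[1]/p[2]])
E
python3 - <<'E'
from h import *
a,da=optics.camera("top"); b,db=optics.camera("scene")
cv2.imwrite("pics/a.png",a); cv2.imwrite("pics/b.png",b)
np.savez("d.npz",da=da,db=db)
Z=dict(release_top=.084,latch_tower=.123,nest=.024,hinge=.1,green_tray=0,green_tray_free=.006,cell_mid=.057,cell_green_mid=.039,jig=0,red_tray=0,cell_red_mid=.039)
for cam in("top","scene"):
  for k,z in Z.items():
    for r in nets.pinpoint(cam,k)[:3]:
      if r["confidence"]>.2: print(cam,k,round(r["confidence"],2),np.round(r["xy"],1),np.round(atz(cam,r["xy"],z),3))
s=sensors.state();print(s["time"],s["position"],s["ee_rot"],s["finger_gap"])
E
```

```text
top release_top 0.62 [211.4 188.1] [0.492 0.184 0.084]
top latch_tower 0.82 [210.1 178.6] [0.521 0.185 0.123]
top nest 0.82 [203.9 156.7] [0.629 0.221 0.024]
top hinge 0.7 [196. 127.] [0.726 0.241 0.1  ]
top green_tray 0.73 [341.8 278. ] [ 0.151 -0.303  0.   ]
top green_tray 0.57 [332.2 186. ] [ 0.507 -0.283  0.   ]
top green_tray_free 0.91 [327.  183.7] [ 0.515 -0.262  0.006]
top green_tray_free 0.79 [334.8 276.8] [ 0.157 -0.275  0.006]
top cell_mid 0.38 [333.9 186.8] [ 0.494 -0.279  0.057]
top cell_green_mid 0.85 [345.3 187. ] [ 0.495 -0.326  0.039]
top jig 0.89 [205.6 155.3] [0.64  0.217 0.   ]
top jig 0.73 [256.9 124.9] [0.763 0.009 0.   ]
top red_tray 0.92 [288.6 173. ] [ 0.562 -0.113  0.   ]
top cell_red_mid 0.53 [296.7 172.5] [ 0.556 -0.141  0.039]
scene latch_tower 0.78 [305.  187.2] [0.529 0.179 0.123]
scene nest 0.66 [329.2 230.2] [0.643 0.204 0.024]
scene hinge 0.73 [355.9 221.7] [0.717 0.236 0.1  ]
scene green_tray 0.6 [134.5 197.6] [ 0.158 -0.308  0.   ]
scene green_tray_free 0.75 [142.7 196.7] [ 0.174 -0.281  0.006]
scene green_tray_free 0.67 [ 79.8 255.4] [ 0.4   -0.511  0.006]
scene green_tray_free 0.6 [167.8 256.8] [ 0.52  -0.275  0.006]
scene cell_mid 0.71 [328.7 218.4] [0.626 0.21  0.057]
scene cell_green_mid 0.73 [379.3 190. ] [0.551 0.472 0.039]
scene cell_green_mid 0.7 [144.4 248.3] [ 0.492 -0.332  0.039]
scene jig 0.71 [328.  231.6] [0.624 0.215 0.   ]
scene jig 0.58 [167.7 253.7] [ 0.501 -0.272  0.   ]
scene red_tray 0.66 [146.  245.8] [ 0.437 -0.323  0.   ]
scene cell_red_mid 0.68 [216.2 243.8] [ 0.565 -0.138  0.039]
1.2 [0.12814376 0.56052267 0.40467293] [-1.43430076e-05  1.12158958e-01  9.93690276e-01 -5.05826534e-05] 0.0852323120140584
```

```bash
python3 - <<'E'
import cv2
a=cv2.imread("pics/a.png");b=cv2.imread("pics/b.png")
cv2.imwrite("pics/a2.png",cv2.resize(a[90:310,130:400],None,fx=2.7,fy=2.7,interpolation=cv2.INTER_CUBIC))
cv2.imwrite("pics/b2.png",cv2.resize(b[110:330],None,fx=1.55,fy=1.55,interpolation=cv2.INTER_CUBIC))
E
```

```text
(no output)
```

View pics/a2.png

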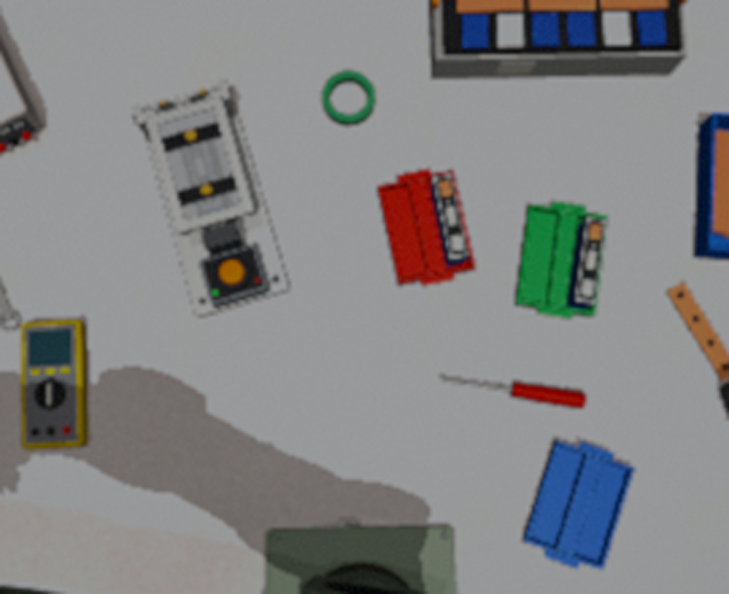

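View pics/b2.png

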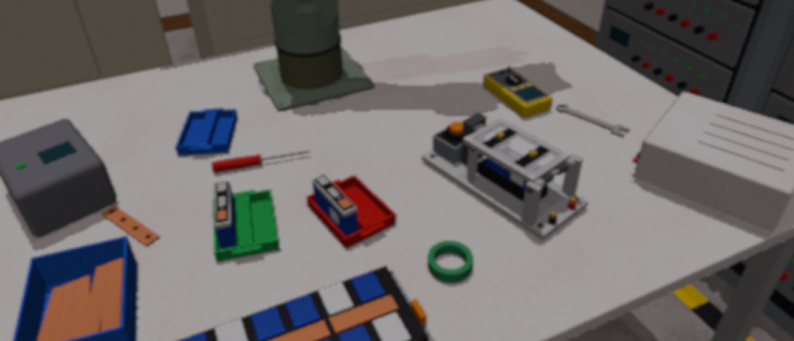

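The top view (crop coordinates) shows the jig at (215,195) with its orange button at (231,271), which is full px (215,190). The green tray is at (560,258), with its left bay free.

- **Button:** it is the only orange one. The red and green pod LEDs at px (224,194) and (209,199) are not it.
- **Trays:** green (337,186), red (288,173), blue decoy (342,278). I choose the green one.

The close crops come from the wrist camera on approach.

arm_command:
  dp:
    - [0.4,-0.43,0]
    - [0.4,-0.43,0]
    - [0.4,-0.43,0]
    - [0.4,-0.43,0]
    - [0.4,-0.43,0]
    - [0.4,-0.43,0]
    - [0.4,-0.43,0]
    - [0.4,-0.43,0]
  angular:
    - [0,0,0.0286]
    - [0,0,0.0286]
    - [0,0,0.0286]
    - [0,0,0.0286]
    - [0,0,0.0286]
    - [0,0,0.0286]
    - [0,0,0.0286]
    - [0,0,0.0286]
  hand: [-1,-1,-1,-1,-1,-1,-1,-1]

```text
time: 2.2
position: [0.4493, 0.2149, 0.4048]
ee_rot: [0.0, -0.128, 0.992, 0.0]
force: [0.9, 1.6, -0.8]
finger_gap: 0.0
grip_force: 0.0
```

```bash
python3 - <<'E'
from h import *
s=sensors.state();print(s["time"],s["position"],s["ee_rot"],s["force"])
f,cx,cy,M=cal("wrist"); print(f,-M[:3,:3].T@M[:3,3],M[:3,:3][2])
a,d=optics.camera("wrist"); cv2.imwrite("pics/w1.png",a)
np.save("dw1.npy",d)
for k,z in dict(release_top=.084,latch_tower=.123,nest=.024,hinge=.1,cell_mid=.057).items():
  for r in nets.pinpoint("wrist",k)[:2]:
    print(k,round(r["confidence"],2),np.round(r["xy"],1),np.round(atz("wrist",r["xy"],z),3),np.round(atd("wrist",r["xy"],d),3))
E
```

```text
2.2 [0.44932361 0.21493325 0.40481198] [ 2.02975820e-04 -1.27819890e-01  9.91797374e-01  5.65816100e-05] [ 0.85809059  1.57785303 -0.80758672]
272.28274717549186 [0.38292495 0.19708035 0.37340576] [ 0.26302456  0.06991249 -0.96225273]
release_top 0.6 [215.3 209.2] [0.488 0.167 0.084] [0.488 0.167 0.084]
release_top 0.33 [212.3 258.2] [0.549 0.176 0.084] [0.526 0.178 0.123]
latch_tower 0.85 [210.9 260.6] [0.527 0.181 0.123] [0.528 0.18  0.122]
latch_tower 0.18 [230.4 286.8] [0.552 0.206 0.123] [0.441 0.2   0.288]
nest 0.22 [ 89.9 320.4] [0.728 0.018 0.024] [0.45  0.163 0.305]
```

View pics/w1.png

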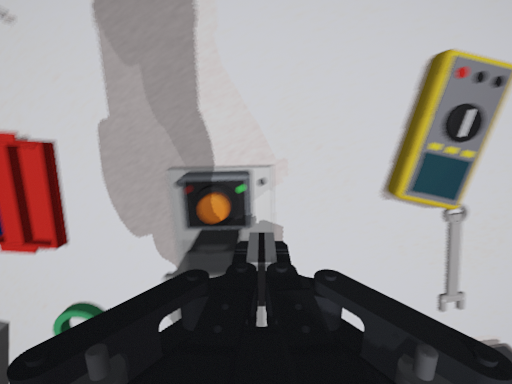

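The wrist view shows the orange button at (213,208), with LEDs beside it and the dark tower at (210,250). Measured depth gives z = 0.084, so the choice is confirmed. Next I refine its centre and the jig's yaw.

```bash
python3 - <<'E'
from h import *
a=cv2.imread("pics/w1.png"); d=np.load("dw1.npy")
hsv=cv2.cvtColor(a,cv2.COLOR_BGR2HSV); m=cv2.inRange(hsv,(5,150,100),(22,255,255))
n,l,st,c=cv2.connectedComponentsWithStats(m)
for i in range(1,n):
  if st[i,4]>100: print(st[i],c[i],atz("wrist",c[i],.084))
# cloud
def cloud(n,D):
    f,cx,cy,M=cal(n); v,u=np.nonzero(D>0); z=D[v,u]; p=np.c_[(u-cx)/f*z,(v-cy)/f*z,z]; return (p-M[:3,3])@M[:3,:3],u,v
P,u,v=cloud("wrist",d)
k=(P[:,2]>.014)&(P[:,2]<.026)&(np.hypot(P[:,0]-.5,P[:,1]-.17)<.15)
r=cv2.minAreaRect((P[k,:2]*1000).astype(np.float32));print("base",r,k.sum())
z=np.load("d.npz")
P,u,v=cloud("top",z["da"])
for lo,hi in((.09,.13),(.012,.03)):
  k=(P[:,2]>lo)&(P[:,2]<hi)&(np.hypot(P[:,0]-.62,P[:,1]-.21)<.22)
  r=cv2.minAreaRect((P[k,:2]*1000).astype(np.float32));print(lo,r,k.sum())
k=(P[:,2]>.015)&(P[:,2]<.08)&(abs(P[:,0]-.51)<.1)&(abs(P[:,1]+.285)<.09)
r=cv2.minAreaRect((P[k,:2]*1000).astype(np.float32));print("green",r,k.sum())
E
```

```text
[197 193  33  30 766] [213.4921671  207.81592689] [0.48328201 0.17162083 0.084     ]
base ((515.276611328125, 183.10018920898438), (141.4243621826172, 139.46365356445312), 15.726822853088379) 3061
0.09 ((603.5485229492188, 206.41932678222656), (269.2729187011719, 140.47128295898438), 15.417560577392578) 1575
0.012 ((622.9000854492188, 135.49520874023438), (326.0368957519531, 286.44317626953125), 15.78512954711914) 827
green ((502.7139587402344, -298.08172607421875), (114.59521484375, 169.56593322753906), 79.71410369873047) 792
```

```bash
cat >> h.py <<'E'
def cloud(n,D):
    f,cx,cy,M=cal(n); v,u=np.nonzero(D>0); z=D[v,u]; p=np.c_[(u-cx)/f*z,(v-cy)/f*z,z]; return (p-M[:3,3])@M[:3,:3],u,v
E
python3 - <<'E'
from h import *
a,d=optics.camera("wrist")
s=sensors.state();print(s["time"],s["position"],s["ee_rot"],s["force"])
hsv=cv2.cvtColor(a,cv2.COLOR_BGR2HSV); m=cv2.inRange(hsv,(5,150,100),(22,255,255))
n,l,st,c=cv2.connectedComponentsWithStats(m)
for i in range(1,n):
  if st[i,4]>100: print(st[i],c[i],atz("wrist",c[i],.084))
P,u,v=cloud("wrist",d)
k=(abs(P[:,2]-.084)<.004)&(np.hypot(P[:,0]-.485,P[:,1]-.17)<.03); print(k.sum(),(P[k].min(0)+P[k].max(0))/2,np.ptp(P[k],axis=0))
k=(abs(P[:,2]-.123)<.004)&(np.hypot(P[:,0]-.525,P[:,1]-.18)<.04); r=cv2.minAreaRect((P[k,:2]*1000).astype(np.float32));print("tower",r,k.sum())
k=(P[:,2]>.014)&(P[:,2]<.026)&(np.hypot(P[:,0]-.5,P[:,1]-.17)<.15)
r=cv2.minAreaRect((P[k,:2]*1000).astype(np.float32));print("base",r,k.sum())
E
```

```text
2.55 [0.44756914 0.2174261  0.40475833] [-1.77406462e-05 -1.27591747e-01  9.91826766e-01  1.12561290e-04] [-0.61596851 -0.91433522  0.2036722 ]
[199 193  30  30 701] [213.7146933  207.34664765] [0.48264091 0.17194957 0.084     ]
661 [0.48439142 0.17179061 0.08295926] [0.03255471 0.03333181 0.00582797]
tower ((527.7963256835938, 183.98614501953125), (24.6814022064209, 48.1915168762207), 15.288498878479004) 914
base ((516.8531494140625, 181.0143280029297), (140.5974884033203, 139.7311248779297), 15.888596534729004) 3010
```

arm_command:
  dp:
    - [0.37,-0.45,0]
    - [0,0,-0.5]
    - [0,0,-0.5]
    - [0,0,-0.4]
    - [0,0,0]
    - [0,0,-0.06]
    - [0,0,0]
  angular:
    - [0,0,0.008]
    - [0,0,0]
    - [0,0,0]
    - [0,0,0]
    - [0,0,0]
    - [0,0,0]
    - [0,0,0]
  hand: [-1,-1,-1,-1,-1,-1,-1]

```text
time: 3.42
position: [0.4853, 0.1718, 0.2597]
ee_rot: [0.001, -0.135, 0.991, 0.0]
force: [-1.1, 0.4, 0.3]
finger_gap: 0.0001
grip_force: 0.0
```

arm_command:
  dp:
    - [0,0,-0.05]
    - [0,0,-0.015]
    - [0,0,0]
  angular:
    - [0,0,0]
    - [0,0,0]
    - [0,0,0]
  hand: [-1,-1,-1]

```text
time: 3.8
position: [0.4855, 0.1717, 0.2524]
ee_rot: [0.001, -0.135, 0.991, 0.0]
force: [3.4, 1.7, 4.5]
finger_gap: 0.0001
grip_force: 2.1
```

arm_command:
  dp:
    - [0,0,-0.005]
    - [0,0,0]
    - [0,0,0.3]
    - [0,0,0.5]
    - [-0.3,-0.1,0.5]
    - [-0.4,-0.1,0]
    - [0,0,0]
    - [0,0,0]
  angular:
    - [0,0,0]
    - [0,0,0]
    - [0,0,0]
    - [0,0,0]
    - [0,0,0]
    - [0,0,0]
    - [0,0,0]
    - [0,0,0]
  hand: [-1,-1,-1,-1,1,1,1,1]

```text
time: 4.8
position: [0.4153, 0.1515, 0.3815]
ee_rot: [-0.0, -0.135, 0.991, -0.0]
force: [-0.6, 1.1, -0.4]
finger_gap: 0.0722
grip_force: 0.0
```

```bash
python3 - <<'E'
from h import *
b,db=optics.camera("scene"); a,da=optics.camera("top");w,dw=optics.camera("wrist")
s=sensors.state();print(s["time"],s["position"],s["ee_rot"],s["force"])
cv2.imwrite("pics/c.png",np.hstack([cv2.resize(b[120:310,230:430],(400,380)),cv2.resize(a[90:280,130:330],(400,380))]))
cv2.imwrite("pics/w2.png",w)
np.savez("d2.npz",da=da,db=db,dw=dw)
for n,D in(("scene",db),("top",da)):
  P,u,v=cloud(n,D); k=(P[:,2]>.15)&(np.hypot(P[:,0]-.75,P[:,1]-.25)<.13); print(n,k.sum(),P[k].max(0) if k.any() else 0, P[k].min(0) if k.any() else 0)
for n in("scene","top"):
  for q,z in(("cell_mid",.057),("cell",.024),("nest",.024)):
    for r in nets.pinpoint(n,q)[:2]: print(n,q,round(r["confidence"],2),np.round(r["xy"],1),np.round(atz(n,r["xy"],z),3))
E
```

```text
4.95 [0.41554766 0.1516196  0.38126905] [-3.58243368e-04 -1.35078457e-01  9.90834837e-01 -9.38896612e-05] [0.10429039 0.07490105 0.39884474]
scene 682 [0.80541598 0.30927533 0.27709432] [0.73653498 0.18980699 0.15003265]
top 850 [0.79959113 0.31002611 0.27610121] [0.72060744 0.19220622 0.1502411 ]
scene cell_mid 0.95 [330.6 217.8] [0.626 0.216 0.057]
scene nest 0.94 [329.5 230.1] [0.643 0.205 0.024]
scene nest 0.52 [147.2 252.4] [ 0.495 -0.328  0.024]
top cell_mid 0.76 [203.2 151.1] [0.643 0.219 0.057]
top cell 0.56 [197.9 124.8] [0.76  0.245 0.024]
top cell 0.45 [206.7 154.5] [0.637 0.21  0.024]
top nest 0.91 [205.8 158.3] [0.622 0.213 0.024]
```

View pics/c.png

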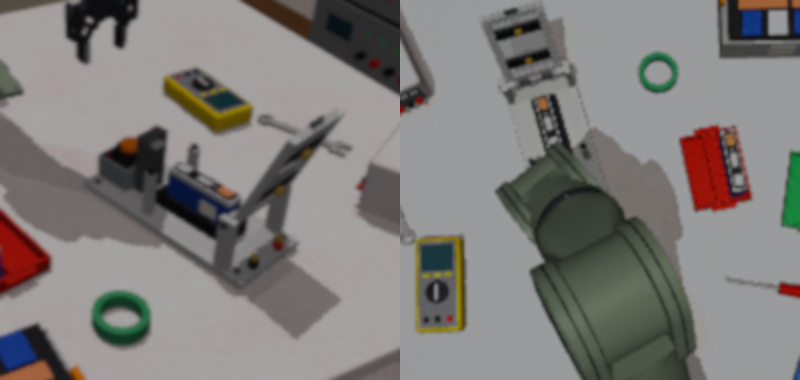

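The lid is fully open (top at z = 0.277). The cell stands free in the nest: left panel about (205,190), right panel about (548,115).

```bash
python3 - <<'E'
from h import *
D=np.load("d2.npz"); t=np.radians(15.6); R=np.array([[np.cos(t),-np.sin(t)],[np.sin(t),np.cos(t)]]); o=np.array([.632,.213])
for n,k0 in(("scene","db"),("top","da"),("wrist","dw")):
  P,u,v=cloud(n,D[k0]); q=(P[:,:2]-o)@R
  k=(abs(P[:,2]-.091)<.007)&(abs(q[:,0])<.075)&(abs(q[:,1])<.03)
  if k.sum()>5:
    r=cv2.minAreaRect((q[k]*1000).astype(np.float32)); print(n,k.sum(),r,q[k].min(0),q[k].max(0),np.median(q[k],0))
  # green tray
  for nm,lo,hi in(("rim",.021,.032),("cell",.066,.082),("all",.015,.085)):
    g=(P[:,2]>lo)&(P[:,2]<hi)&(abs(P[:,0]-.505)<.1)&(abs(P[:,1]+.285)<.085)
    if g.sum()>20:
      r=cv2.minAreaRect((P[g,:2]*1000).astype(np.float32)); print(n,nm,g.sum(),r)
E
```

```text
scene 289 ((2.2261695861816406, -1.205739974975586), (30.663637161254883, 119.09062957763672), 89.20121765136719) [-0.05721813 -0.01703595] [0.0617259  0.01433974] [ 0.00744891 -0.0059378 ]
scene rim 653 ((506.6609802246094, -298.3154296875), (113.30879211425781, 170.35791015625), 79.300537109375)
scene cell 299 ((496.61102294921875, -329.0057067871094), (26.803203582763672, 124.06334686279297), 78.8912353515625)
scene all 1209 ((506.7056884765625, -298.078857421875), (113.79029846191406, 170.35791015625), 79.300537109375)
top 178 ((6.930595397949219, 1.5193281173706055), (28.3249454498291, 104.87220001220703), 89.81744384765625) [-0.04554885 -0.01270514] [0.05939546 0.01566506] [0.00773564 0.00112792]
top rim 403 ((502.05517578125, -297.8236083984375), (114.54366302490234, 168.1448211669922), 79.96363067626953)
top cell 233 ((491.6695556640625, -328.4836730957031), (28.55622673034668, 119.46687316894531), 78.7181396484375)
top all 796 ((502.2109069824219, -297.0147399902344), (116.00011444091797, 168.1745147705078), 79.88973236083984)
```

View pics/w2.png

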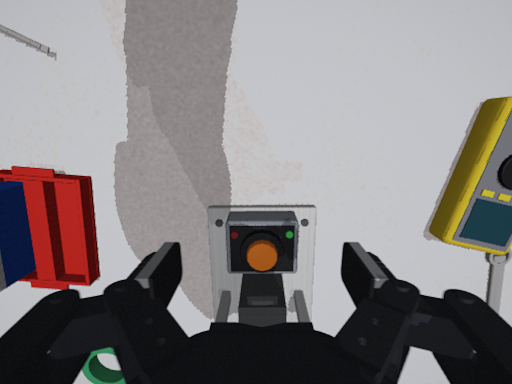

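The wrist view shows open fingers straddling the tower line, with the button at (262,255) sprung back and the jig aligned with the tool. Moving over the cell.

arm_command:
  dp:
    - [0.54,0.153,0]
    - [0.54,0.153,0]
    - [0.54,0.153,0]
    - [0.55,0.155,0]
    - [0,0,-0.4]
    - [0,0,-0.4]
    - [0,0,-0.4]
    - [0,0,-0.32]
  angular:
    - [0,0,0]
    - [0,0,0]
    - [0,0,0]
    - [0,0,0]
    - [0,0,0]
    - [0,0,0]
    - [0,0,0]
    - [0,0,0]
  hand: [1,1,1,1,1,1,1,1]

```text
time: 6.25
position: [0.626, 0.2113, 0.2279]
ee_rot: [-0.001, -0.135, 0.991, -0.0]
force: [1.1, -0.1, -0.6]
finger_gap: 0.0853
grip_force: 0.0
```

arm_command:
  dp:
    - [0,0,0]
    - [0,0,0]
    - [0,0,0]
    - [0,0,0]
    - [0,0,0]
    - [0,0,0]
  angular:
    - [0,0,0]
    - [0,0,0]
    - [0,0,0]
    - [0,0,0]
    - [0,0,0]
    - [0,0,0]
  hand: [1,-0.2,-0.3,-1,-1,-1]
  force: 40

```text
time: 7.0
position: [0.6263, 0.2115, 0.2306]
ee_rot: [0.001, -0.135, 0.991, 0.0]
force: [-1.9, 0.5, 8.2]
finger_gap: 0.0277
grip_force: 43.0
```

arm_command:
  dp:
    - [0,0,0.15]
    - [0,0,0.3]
    - [0,0,0.4]
    - [0,0,0.4]
    - [0,0,0.3]
    - [0,0,0]
  angular:
    - [0,0,0]
    - [0,0,0]
    - [0,0,0]
    - [0,0,0]
    - [0,0,0]
    - [0,0,0]
  hand: [-1,-1,-1,-1,-1,-1]

```text
time: 7.75
position: [0.6262, 0.2114, 0.3872]
ee_rot: [0.002, -0.135, 0.991, 0.0]
force: [-0.2, -0.6, -5.8]
finger_gap: 0.0272
grip_force: 41.6
```

arm_command:
  dp:
    - [-0.08,-0.3,0]
    - [-0.13,-0.53,0]
    - [-0.13,-0.53,0]
    - [-0.13,-0.53,0]
    - [-0.13,-0.53,0]
    - [-0.13,-0.53,0]
    - [-0.13,-0.53,0]
    - [-0.13,-0.53,0]
  angular:
    - [0,0,-0.0272]
    - [0,0,-0.0272]
    - [0,0,-0.0272]
    - [0,0,-0.0272]
    - [0,0,-0.0272]
    - [0,0,-0.0272]
    - [0,0,-0.0272]
    - [0,0,-0.0272]
  hand: [-1,-1,-1,-1,-1,-1,-1,-1]

```text
time: 8.75
position: [0.5263, -0.1912, 0.3839]
ee_rot: [-0.001, 0.093, 0.996, 0.0]
force: [1.5, 0.4, -3.8]
finger_gap: 0.0274
grip_force: 41.6
```

arm_command:
  dp:
    - [-0.1,-0.3,0]
    - [-0.1,-0.46,-0.1]
    - [0,0,-0.3]
    - [0,0,0]
    - [0,0,0]
  angular:
    - [0,0,0]
    - [0,0,0]
    - [0,0,0]
    - [0,0,0]
    - [0,0,0]
  hand: [-1,-1,-1,-1,-1]

```text
time: 9.38
position: [0.5075, -0.2651, 0.3453]
ee_rot: [0.0, 0.092, 0.996, -0.0]
force: [0.7, 0.5, -4.2]
finger_gap: 0.0277
grip_force: 41.6
```

```bash
python3 - <<'E'
from h import *
b,db=optics.camera("scene"); a,da=optics.camera("top");w,dw=optics.camera("wrist")
s=sensors.state();print(s["time"],s["position"],s["ee_rot"],s["force"],s["finger_gap"])
cv2.imwrite("pics/e.png",np.hstack([cv2.resize(b[170:300,100:240],(420,390)),cv2.resize(w,(380,285))[:, :] if 0 else cv2.resize(w,(380,390))]))
np.savez("d3.npz",da=da,db=db,dw=dw); cv2.imwrite("pics/e_b.png",b); cv2.imwrite("pics/e_w.png",w)
for n in("scene","wrist"):
  D=db if n=="scene" else dw
  for q,z in(("green_tray",0),("green_tray_free",.006),("cell_green_mid",.039),("cell_mid",.167)):
    for r in nets.pinpoint(n,q)[:2]: print(n,q,round(r["confidence"],2),np.round(r["xy"],1),np.round(atz(n,r["xy"],z),3))
  P,u,v=cloud(n,D)
  for nm,lo,hi in(("rim",.021,.032),("cell",.066,.082),("held",.12,.195)):
    g=(P[:,2]>lo)&(P[:,2]<hi)&(abs(P[:,0]-.505)<.1)&(abs(P[:,1]+.285)<.1)
    if g.sum()>20: print(n,nm,g.sum(),cv2.minAreaRect((P[g,:2]*1000).astype(np.float32)),P[g].min(0),P[g].max(0))
E
```

```text
9.525 [ 0.50745501 -0.26522737  0.34554151] [ 5.67160339e-04  9.17385515e-02  9.95782922e-01 -2.98985927e-04] [-0.23631707 -0.12634617 -5.60204749] 0.02775157962476246
scene green_tray 0.9 [137.1 195. ] [ 0.145 -0.296  0.   ]
scene green_tray 0.78 [156.7 255.9] [ 0.495 -0.304 -0.   ]
scene green_tray_free 0.98 [141.6 195.4] [ 0.164 -0.283  0.006]
scene green_tray_free 0.63 [169.3 254.7] [ 0.513 -0.269  0.006]
scene cell_green_mid 0.73 [143.9 246.6] [ 0.484 -0.332  0.039]
scene cell_mid 0.87 [158.3 207. ] [ 0.491 -0.27   0.167]
scene rim 661 ((506.20538330078125, -298.1591796875), (113.40088653564453, 169.98548889160156), 79.26585388183594) [ 0.41937749 -0.36748661  0.02100644] [ 0.59173168 -0.23016207  0.03183142]
scene cell 293 ((496.76397705078125, -329.1234130859375), (27.030418395996094, 120.58927917480469), 78.6773452758789) [ 0.43551784 -0.35325486  0.06621546] [ 0.55633496 -0.30561163  0.0802889 ]
scene held 249 ((543.30859375, -266.6351318359375), (72.5737075805664, 51.55731201171875), 0.8576520681381226) [ 0.50677121 -0.2929514   0.13988302] [ 0.57960018 -0.24118532  0.19486734]
wrist green_tray 0.67 [228.4 188.1] [ 0.506 -0.305  0.   ]
wrist cell_green_mid 0.79 [199.1 187.3] [ 0.492 -0.328  0.039]
wrist cell_green_mid 0.72 [231.7 182.5] [ 0.493 -0.294  0.039]
wrist rim 2723 ((482.0748291015625, -280.89996337890625), (133.71592712402344, 109.37407684326172), 7.564432144165039) [ 0.41823991 -0.34316966  0.02102939] [ 0.55456413 -0.23097976  0.03195861]
wrist cell 3785 ((494.54022216796875, -329.63427734375), (28.618803024291992, 119.7134780883789), 79.18013000488281) [ 0.43347612 -0.35363117  0.06603422] [ 0.55430772 -0.30496412  0.07662437]
wrist held 1187 ((477.9861145019531, -260.33233642578125), (54.76783752441406, 47.62154769897461), 79.3526611328125) [ 0.45251871 -0.29157881  0.14078501] [ 0.50607706 -0.23767313  0.19499963]
```

View pics/e.png

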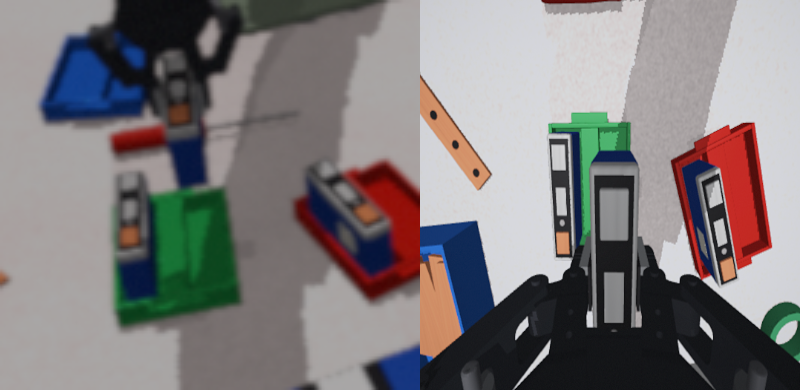

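The cell is held upright over the green tray: left panel (180,110), right panel (615,250). The free bay is just right of the occupied one, and the yaw matches. One more numeric check of bay walls and cell tilt.

```bash
python3 - <<'E'
from h import *
D=np.load("d3.npz"); t=np.radians(-10.6); R=np.array([[np.cos(t),-np.sin(t)],[np.sin(t),np.cos(t)]]); o=np.array([.511,-.267])
for n,k0 in(("wrist","dw"),("scene","db")):
  P,u,v=cloud(n,D[k0]); q=(P[:,:2]-o)@R; z=P[:,2]
  k=(abs(z-.026)<.003)&(abs(q[:,0])<.06)&(abs(q[:,1])<.05)
  h,e=np.histogram(q[k,1]*1000,bins=np.arange(-50,51,2)); print(n,"rim y",[(int(a),int(c)) for a,c in zip(e,h) if c>3])
  k=(abs(z-.026)<.003)&(abs(q[:,0])<.1)&(abs(q[:,1])<.015)
  h,e=np.histogram(q[k,0]*1000,bins=np.arange(-100,101,2)); print("rim x",[(int(a),int(c)) for a,c in zip(e,h) if c>3])
  k=(z>.1)&(z<.22)&(abs(q[:,1])<.02)&(abs(q[:,0])<.075)
  for x0 in range(-70,75,10):
    j=k&(abs(q[:,0]*1000-x0)<5)
    if j.sum()>10: print(x0,j.sum(),"z",np.round(np.percentile(z[j],[2,50,98]),4),"y",np.round(np.percentile(q[j,1],[2,98]),4),"x",np.round([q[j,0].min(),q[j,0].max()],4))
E
```

```text
wrist rim y [(-50, 8), (-46, 39), (-44, 173), (-42, 177), (-40, 179), (-38, 178), (-36, 113), (-34, 48), (-32, 46), (-30, 40), (-28, 40), (-26, 36), (-24, 31), (-22, 15), (18, 11), (20, 25), (22, 27)]
rim x [(-82, 6), (-80, 4), (-76, 7), (-74, 60), (-72, 60), (-70, 28)]
-60 1123 z [0.1422 0.1935 0.2044] y [-0.0122  0.0136] x [-0.0575 -0.055 ]
-50 1697 z [0.2023 0.2045 0.2084] y [-0.0127  0.0138] x [-0.055 -0.045]
-40 1514 z [0.2024 0.2072 0.2088] y [-0.0128  0.0137] x [-0.045 -0.035]
-30 1304 z [0.2023 0.207  0.2088] y [-0.0128  0.0137] x [-0.035 -0.025]
-20 1647 z [0.193  0.2046 0.2193] y [-0.0192  0.0193] x [-0.025 -0.015]
-10 2149 z [0.1817 0.2046 0.2136] y [-0.019   0.0191] x [-0.015 -0.005]
0 1466 z [0.2026 0.205  0.2162] y [-0.0149  0.0159] x [-0.005  0.005]
10 1111 z [0.2028 0.2048 0.2085] y [-0.0133  0.0142] x [0.005 0.015]
20 512 z [0.2023 0.2044 0.2057] y [-0.0127  0.0137] x [0.015  0.0215]
scene rim y [(-46, 4), (-44, 13), (-42, 20), (-40, 14), (-38, 17), (-36, 13), (-34, 11), (-32, 10), (-30, 15), (-28, 13), (-26, 17), (-24, 17), (-22, 12), (18, 4), (20, 14), (22, 10), (2
[... 186 characters left out ...]
 ]
-20 22 z [0.206  0.2074 0.2106] y [-0.0108  0.011 ] x [-0.0249 -0.0151]
-10 27 z [0.1569 0.2077 0.2097] y [-0.0135  0.0157] x [-0.0148 -0.0051]
0 26 z [0.1829 0.2078 0.2118] y [-0.0171  0.0155] x [-0.0048  0.0049]
10 76 z [0.1778 0.2069 0.2188] y [-0.0191  0.0197] x [0.005  0.0149]
20 30 z [0.1586 0.2077 0.2104] y [-0.0109  0.0157] x [0.0151 0.0249]
30 22 z [0.153  0.207  0.2105] y [-0.0113  0.0157] x [0.0251 0.0346]
40 30 z [0.1594 0.2088 0.2125] y [-0.0116  0.0156] x [0.0353 0.0449]
50 32 z [0.1656 0.2086 0.2117] y [-0.0118  0.0157] x [0.0452 0.055 ]
60 212 z [0.1441 0.1801 0.2093] y [-0.0123  0.0152] x [0.0552 0.065 ]
70 44 z [0.1453 0.1778 0.2078] y [-0.0114  0.0135] x [0.065  0.0679]
```

arm_command:
  dp:
    - [-0.032,-0.009,0]
    - [0,0,-0.35]
    - [0,0,-0.35]
    - [0,0,-0.3]
    - [0,0,-0.2]
    - [0,0,-0.06]
    - [0,0,0]
    - [0,0,-0.02]
  angular:
    - [0,0,0]
    - [0,0,0]
    - [0,0,0]
    - [0,0,0]
    - [0,0,0]
    - [0,0,0]
    - [0,0,0]
    - [0,0,0]
  hand: [-1,-1,-1,-1,-1,-1,-1,-1]

```text
time: 10.92
position: [0.5042, -0.2667, 0.2176]
ee_rot: [0.001, 0.092, 0.996, -0.0]
force: [-0.7, -0.4, -5.0]
finger_gap: 0.0271
grip_force: 41.6
```

arm_command:
  dp:
    - [0,0,-0.02]
    - [0,0,0]
  angular:
    - [0,0,0]
    - [0,0,0]
  hand: [-1,-1]

```text
time: 11.18
position: [0.504, -0.2665, 0.2148]
ee_rot: [0.0, 0.092, 0.996, -0.0]
force: [0.6, 0.5, -5.0]
finger_gap: 0.0274
grip_force: 41.6
```

arm_command:
  dp:
    - [0,0,-0.01]
    - [0,0,-0.01]
    - [0,0,0]
  angular:
    - [0,0,0]
    - [0,0,0]
    - [0,0,0]
  hand: [-1,-1,-1]

```text
time: 11.55
position: [0.504, -0.2665, 0.2127]
ee_rot: [0.0, 0.092, 0.996, -0.0]
force: [-0.5, -0.1, -4.9]
finger_gap: 0.0278
grip_force: 41.6
```

arm_command:
  dp:
    - [0,0,-0.01]
    - [0,0,0]
  angular:
    - [0,0,0]
    - [0,0,0]
  hand: [-1,-1]

```text
time: 11.8
position: [0.504, -0.2664, 0.2125]
ee_rot: [0.0, 0.092, 0.996, -0.0]
force: [-5.2, 3.1, 13.6]
finger_gap: 0.0273
grip_force: 44.0
```

Contact came at the expected floor height. Opening partly, so the fingers stay clear of the neighbouring cell, then rising.

arm_command:
  dp:
    - [0,0,0]
    - [0,0,0]
    - [0,0,0]
    - [0,0,0.1]
    - [0,0,0.3]
    - [0,0,0.5]
    - [0,0,0.5]
    - [0,0,0.3]
  angular:
    - [0,0,0]
    - [0,0,0]
    - [0,0,0]
    - [0,0,0]
    - [0,0,0]
    - [0,0,0]
    - [0,0,0]
    - [0,0,0]
  hand: [0.06,0.06,0.06,0.06,0.06,0.06,0.06,0.06]

```text
time: 12.8
position: [0.5039, -0.2664, 0.3848]
ee_rot: [0.001, 0.092, 0.996, -0.001]
force: [-0.4, -0.1, -0.3]
finger_gap: 0.0454
grip_force: 0.0
```

```bash
python3 - <<'E'
from h import *
b,db=optics.camera("scene");w,dw=optics.camera("wrist")
s=sensors.state();print(s["time"],s["position"],s["force"],s["finger_gap"])
cv2.imwrite("pics/f.png",np.hstack([cv2.resize(b[150:310,90:440],(790,361))]))
cv2.imwrite("pics/f2.png",w)
t=np.radians(-10.6); R=np.array([[np.cos(t),-np.sin(t)],[np.sin(t),np.cos(t)]]); o=np.array([.511,-.267])
for n,D in(("wrist",dw),("scene",db)):
  P,u,v=cloud(n,D); q=(P[:,:2]-o)@R; z=P[:,2]
  k=(z>.064)&(z<.085)&(abs(q[:,1])<.03)&(abs(q[:,0])<.08)
  print(n,k.sum(),q[k].min(0),q[k].max(0),[ (x0,round(float(np.median(z[k&(abs(q[:,0]*1000-x0)<6)])),4)) for x0 in(-50,-25,0,25,50) if (k&(abs(q[:,0]*1000-x0)<6)).sum()>4])
E
```

```text
12.9 [ 0.50412452 -0.2665561   0.38531373] [ 0.33616994  0.09248346 -1.08117634] 0.04534174403616301
wrist 2748 [-0.05950842 -0.01399446] [0.05916421 0.01406627] [(-50, 0.0704), (-25, 0.07), (0, 0.0703), (25, 0.0701), (50, 0.0704)]
scene 302 [-0.05814873 -0.01433811] [0.06351296 0.01366185] [(-50, 0.0758), (-25, 0.075), (0, 0.0752), (25, 0.0749), (50, 0.0756)]
```

View pics/f.png

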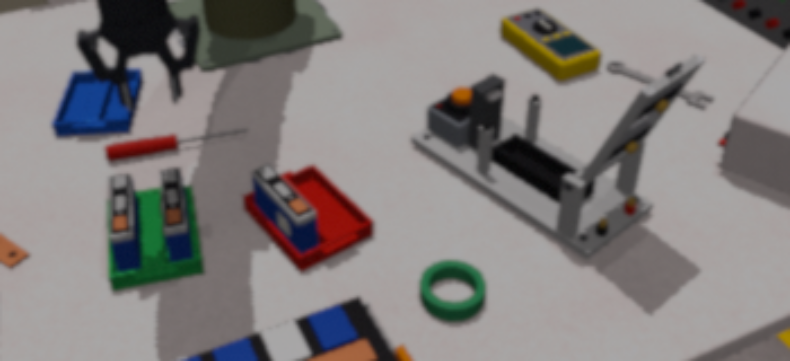

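View pics/f2.png

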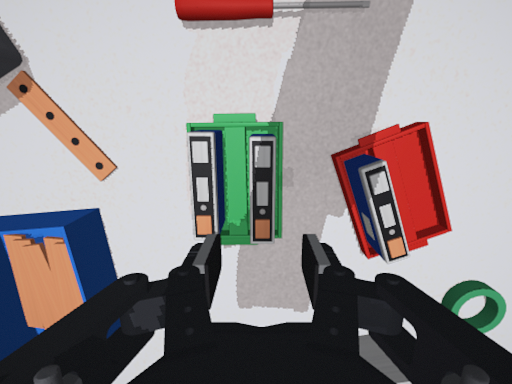

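The cell stands flat and level (top at z ≈ 0.071) in the green tray's free bay at (262,190), between its walls. The lid is still open, the nest is empty, and everything else is undisturbed.

```bash
python3 -c "
from h import *
print(sign_off())"
```

```text
the job is handed in; nothing more can be done
None
```

The release button was pressed and the lid sprang fully open by itself; the cell now stands upright and released in the green tray's free bay, the lid is still open, the other things look undisturbed, and the job was handed in at about 13 s.

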